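# Bring the blue tesserae to the gate and lock the stand

### The job

On the revolving tessera stand, push on the spokes with one finger to turn the wheel, either way round, until the dish of blue tesserae stands centred over the brass arrow; keep your hand off the four dishes. Then push the red locking lever with a fingertip all the way in until it stops behind the blue dish, and leave both there. Only push: do not pinch the spokes or the lever, and leave the other things on the table where they are.

Things in the scene. Friction and masses are not known exactly. Their poses are not given: they have to be found in the camera images.
- stand: Fixed grey foot of the stand. Origin on the table under the wheel's axis, z up. Disc of radius 60 mm with a tongue 70 mm wide along +y, ending in a crossbar (x -95 to 55, y 135 to 195 mm), all 10 mm thick. +y runs along the inlaid brass line and arrow, to the gate, roughly to the robot's left. On the axis a fixed steel cap of radius 17 mm, top at z = 72 mm.
- wheel (a joint): Wheel angle about the stand's axis, counter-clockwise from above, no stops; 0 (or a whole turn) = blue dish at the gate. Four spokes at 90 degrees with a dish each; counter-clockwise from blue: red, yellow, green. In the stand's frame the blue spoke points at pi/2 + this value from +x. Friction about 0.1 N m: it stays where left.
- blue_dish (a point): Centre of the dish of blue tesserae, 105 mm from the wheel's axis, 51 mm above the table, at mid height of the spokes. Each dish is 53 mm across, from z = 45 to 67 mm.
- gate (a point): Point over the brass arrow where the centre of the blue dish must come: 105 mm from the wheel's axis on the stand's +y axis, 51 mm above the table. Fixed to the stand.
- blue_spoke (a point): Middle of the bare part of the blue dish's spoke, 48 mm from the axis, 51 mm above the table. Each spoke is a pair of flat aluminium bars, 12 mm wide over both, z = 44 to 58 mm, bare from 17 to 78 mm from the axis; the space between spokes is open down to the foot (10 mm) or the table. The other three spokes are alike.
- lock_lever (a joint): Angle of the red lever about its vertical pivot: 0 = fully in at its stop, lying along the stand's +x behind the gate; grows to 1.3 as it swings out, counter-clockwise from above, away from the wheel. In the stand's frame it points at this angle from +x. Friction about 0.06 N m: it stays where left.
- lever_pivot (a point): Pivot of the lever, at x -65, y +165 mm in the stand's frame, 51 mm above the table; its fixed steel cap, radius 12 mm, reaches z = 65 mm.
- lever_end (a point): Near the free end of the red lever, 80 mm from the pivot on its centre line. The lever is 88 mm long, 12 mm wide and 14 mm high, z = 44 to 58 mm; a steel nose 12 mm wide at 65 mm from the pivot points 29 mm towards the wheel's side.
- white_tub: Bystander: small white tub, 54 mm across, 37 mm high, near the stand. Origin under its centre.
- felt_pen: Bystander: felt pen, 137 mm long, lying near the stand. Origin under its centre.
- jar_tesserae: Bystander: jar with a red lid, 81 mm across, 163 mm high, right of the stand. Origin under its centre.
- masking_tape: Bystander: roll of tape, 104 mm across, 25 mm high, left of the stand. Origin under its centre.
- sanding_block: Bystander: brown sanding block 60x101x32 mm, far left. Origin under its centre.
- mug: Bystander: blue mug, 83 mm across, 95 mm high, far left. Origin under its centre.

How it is judged:
On the way, in this order (a step that is already met when the one before it is completed fails the run):
1. the blue dish stands at rest over the brass arrow (centres within 12 mm) while the lever is still out (more than 0.3 rad) (horizontal distance between blue_dish and gate below 0.012 m and velocity of joint wheel between -0.05 and 0.05 rad/s and value of joint lock_lever above 0.3 rad), for 0.2 s.
2. the lever is pushed in to its stop (under 0.08 rad) with the blue dish still over the arrow (horizontal distance between blue_dish and gate below 0.012 m and value of joint lock_lever below 0.08 rad), for 0.2 s.
At the end, for the whole second after the job is handed in: the centre of the blue dish is within 12 mm (horizontally) of the gate point over the brass arrow, the wheel is at rest, and the locking lever is within 0.08 rad of its inner stop (all of step 2 and velocity of joint wheel between -0.05 and 0.05 rad/s); the robot touches nothing.
It fails at once if a spoke is pinched: both its sides pressed by the fingers with more than 2 N at once ((contact force between the fingers and wheel_c1 above 2 N and contact force between the fingers and wheel_c5 above 2 N) or (contact force between the fingers and wheel_c2 above 2 N and contact force between the fingers and wheel_c6 above 2 N) or (contact force between the fingers and wheel_c3 above 2 N and contact force between the fingers and wheel_c7 above 2 N) or (contact force between the fingers and wheel_c4 above 2 N and contact force between the fingers and wheel_c8 above 2 N)).
It fails at once if the lever is pinched: both its sides pressed by the fingers with more than 2 N at once ((contact force between the fingers and lock_lever_c1 above 2 N or contact force between the fingers and lock_lever_c2 above 2 N) and contact force between the fingers and lock_lever_c3 above 2 N).
It fails at once if a dish is pushed by the robot with more than 2 N (contact force between any of the fingers, the arm and wheel_c9 above 2 N or contact force between any of the fingers, the arm and wheel_c10 above 2 N or contact force between any of the fingers, the arm and wheel_c11 above 2 N or contact force between any of the fingers, the arm and wheel_c12 above 2 N).
It fails at once if a bystander is moved or lifted more than 20 mm (distance of any of white_tub, felt_pen, jar_tesserae, masking_tape, sanding_block, mug from where it was at the start of the episode above 0.02 m).
It also fails if it takes over 64 s, if anything falls off the work surface, if the arm or the gripper's body presses on something with over 40 N, if the wrist force passes 120 N, or if a joint passes its speed limit or range.

### The arm

A 7-joint arm with a two-finger parallel gripper is mounted at the origin on the work surface; the furniture and walls round the work are solid. World frame = base frame: x ahead of the robot, y to its left, z up, the work surface at z = 0. Lengths are in m, angles in rad, forces in N, time in s.
With the tool pointing down it reaches from about 0.425 to 0.975 m from the base axis. Payload 16.7 kg.
Tool frame: the origin (TCP) lies on the centre line of the jaws, within the pads' length; the fingertips stand 8 mm ahead of it and the grasp point (between the pads) lies 11 mm behind it (ctrl.tcp_to_tips is the z of the fingertips in the tool frame, in m); z points along the fingers, y is the direction in which the jaws open and shut (so a half turn about z gives the same grasp; the last joint's range is limited). The gripper opens to 85 mm and grips with 20 to 120 N. Pads are 22 mm wide; open, the fingers measure 114 mm over their backs; the gripper's body (76 mm by 85 mm) begins 54 mm behind the grasp point. The pads swing forward as they close: fully open they stand 13 mm farther back than shut.
Start: joints at [-1.397, 0.426, 0.074, 1.606, -0.034, 1.111, -0.067], TCP at [0.214, 0.64, 0.239] pointing down, gripper open.
Joint ranges: [-2.85, 2.85], [-0.5, 2.14], [-1.23, 1.37], [0.21, 2.46], [-1.02, 4.16], [0.16, 2.05], [-2.73, 2.73]. Speed limits (rad/s): [1.89, 1.89, 2.39, 2.39, 3.01, 3.01, 3.01].

### API

Orientations are given as a rotation vector (axis times angle).
In Python, from plant import readout, optics, order, ctrl gives the robot as it stands.
- The arm moves only by the tool apply_moves, never from a script. Its argument "targets" is text: rows parted by semicolons, each of 7 numbers parted by spaces: the finger opening in mm, from 0 to 85.4, then the shift along the world's x, y, z in units of 50 mm (1.0 is 50 mm), then the turn, a rotation vector about the world's x, y, z in units of 6 degrees (1.0 is 6 degrees). In form: grip tx ty tz rx ry rz; .... A call has 1 to 8 rows; each row shifts and turns the pose as measured when the row begins; what a row does not reach is not made up. A row lasts 1/10 s, in which the tool goes at most 50 mm and 8.59 degrees, less where a joint would pass 70% of its speed; a pose out of reach is approached as far as the arm can. A call with a number of a shift or a turn outside -1 to 1 is refused whole. A call with a gripper value outside its range is refused whole. The fingers move at their own pace and stop on an object; "force" is the grip in N (left out, the last holds). Time passes only in rows, so rows that do not move let the fingers close. It gives the time, the measured TCP pose, the force and the opening at its end, in the units of the state.
- readout.state(): the state, without advancing time (a new reading comes with each control period).
- optics.grab_frame(name): name is "side" or "top"; returns a dict with "color" (480x640x3 uint8, red, green, blue), "z_map" (480x640 float32, m along the optical axis (not along the pixel's ray), 0 where there is no reading), "K" (3x3 intrinsics, pixels), "R" (3x3) and "t" (3): a world point X has camera coordinates R X + t. Camera axes: x right, y down, z forward; pixel columns grow to the right and rows downward; lengths in m; the calibration is good to about 2 mm. A picture is of the moment at which its call begins.
- order.finish_job(): hands the job in, once; it reports no verdict.
The state is a dict: "time": time; "qpos": joint angles; "dq": joint speeds; "joint_torque": joint torques, N m; "position": TCP position; "tool_rot": TCP orientation; "contact_force": force on the tool from outside, world axes, zero at the start; "ft_torque": the same for the moment, N m; "opening": finger opening in m.
Only numpy, scipy, OpenCV 4.12 (cv2) and the standard library are available. Lean on these libraries where they do the work, as an engineer would, in place of code of your own. Each camera call takes 0.05 s, during which the arm holds its last target.

## Working session

There is one attempt and no reset: what is moved stays moved. The work goes in short steps, Python scripts to look and compute and a tool call to move; the robot and the scene stay as the last step left them, time stands still between calls to the robot, and variables do not carry over. Pictures are saved under pics/ and viewed, and the job is handed in when it is done.

Besides the shell and the picture viewer there is one more tool, called after "Request:" as name(argument=value, ...) on one line, values as JSON. apply_moves: Moves the arm, as the interface text tells. Shifts and turns lie within -1 to 1; 1 stands for 50 mm of shift or 6 degrees of turn. Its arguments: {"type":"object","properties":{"targets":{"type":"string"},"force":{"type":"number"}},"required":["targets"]}

```bash
mkdir -p pics; python3 - <<'E'
from plant import readout, optics, ctrl
import cv2,pickle
s=readout.state();print(s, ctrl.tcp_to_tips)
for n in("top","side"):
    f=optics.grab_frame(n);cv2.imwrite(f"pics/{n}0.png",f["color"][:,:,::-1]);pickle.dump(f,open(f"{n}0.pkl","wb"));print(f["K"],f["R"],f["t"])
E
```

```text
{'time': 0.0, 'qpos': array([-1.39751187,  0.4267444 ,  0.07383703,  1.60662766, -0.03408639,
        1.1108412 , -0.06714499]), 'dq': array([-2.20909960e-03,  1.56156375e-03, -1.54181830e-03, -7.90186900e-05,
       -5.17431375e-05, -2.40623101e-04,  2.68502597e-05]), 'joint_torque': array([-1.59643572e-03, -9.49865127e+01,  3.76054734e+00, -4.63483143e+01,
        1.91908074e-02,  1.05906185e-02, -5.12601741e-05]), 'position': array([0.21400596, 0.63973062, 0.23859282]), 'tool_rot': array([-5.04903202e-01, -3.10064059e+00,  2.13165940e-03]), 'contact_force': array([-0.14481302, -0.11647706, -0.08139809]), 'ft_torque': array([-0.00317309,  0.00343355,  0.02933668]), 'opening': 0.08541860885476835} 0.008
[[566.7991909    0.         315.92537654]
 [  0.         566.7991909  232.41461807]
 [  0.           0.           1.        ]] [[-0.03012917 -0.99947137 -0.01221489]
 [-0.99566762  0.03108551 -0.08763376]
 [ 0.08796714  0.00952164 -0.99607787]] [0.16041411 0.46485021 1.62043793]
[[436.3261375    0.         325.81537723]
 [  0.         436.3261375  240.36031634]
 [  0.           0.           1.        ]] [[ 0.94143661 -0.33690444  0.01387485]
 [-0.20208714 -0.59669017 -0.77660906]
 [ 0.26992202  0.72832427 -0.62983003]] [-0.38491562  0.24347646  1.03321725]
```

View pics/top0.png

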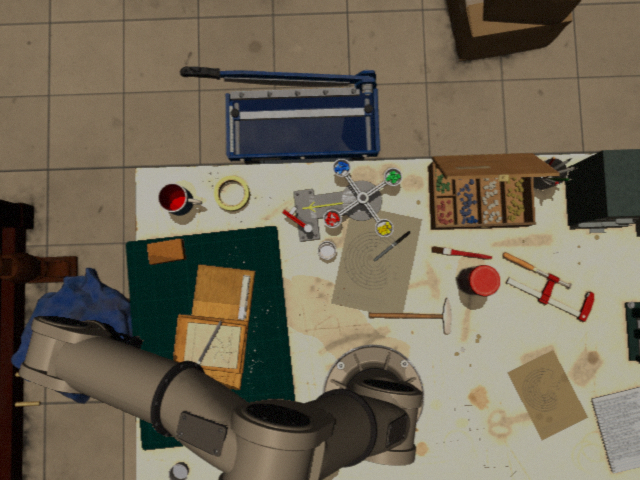

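View pics/side0.png

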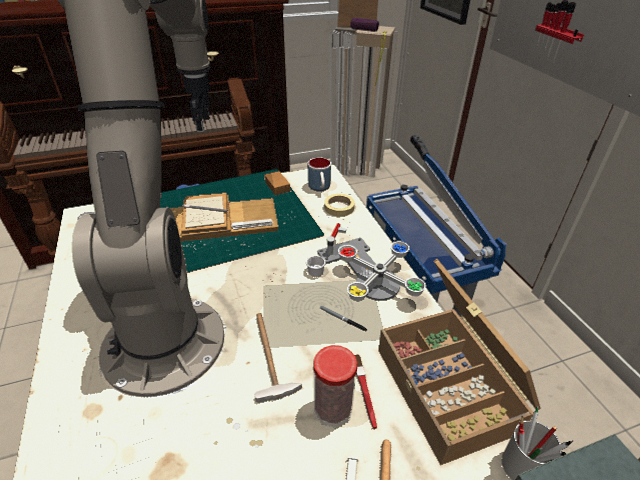

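```bash
cat > h.py <<'E'
import numpy as np,cv2,pickle
def proj(f,X):
    X=np.atleast_2d(X);c=X@f["R"].T+f["t"];p=c@f["K"].T;return p[:,:2]/p[:,2:]
def cast(f,uv,z):
    d=f["R"].T@np.linalg.inv(f["K"])@np.array([uv[0],uv[1],1.]);o=-f["R"].T@f["t"]
    return o+d*(z-o[2])/d[2]
def cents(f,box,z):
    u0,v0,u1,v1=box
    hsv=cv2.cvtColor(np.ascontiguousarray(f["color"][v0:v1,u0:u1]),cv2.COLOR_RGB2HSV)
    out={}
    for n,lo,hi in(("blue",100,125),("green",45,85),("yellow",22,35),("red",172,188)):
        h=hsv[...,0].astype(int); 
        if n=="red": h=np.where(h<90,h+180,h)
        m=((h>=lo)&(h<=hi)&(hsv[...,1]>110)&(hsv[...,2]>60)).astype(np.uint8)
        k,l,s,c=cv2.connectedComponentsWithStats(m)
        out[n]=[(s[i,4],tuple((c[i]+[u0,v0]).round(1)),cast(f,c[i]+[u0,v0],z)[:2].round(4)) for i in range(1,k) if s[i,4]>15]
    return out
E
python3 - <<'E'
from h import *
t=pickle.load(open("top0.pkl","rb"));s=pickle.load(open("side0.pkl","rb"))
for f,b in((t,(275,153,420,275)),(s,(300,220,435,305))):
    for k,v in cents(f,b,.062).items():print(k,v)
cv2.imwrite("pics/tz.png",cv2.resize(np.ascontiguousarray(t["color"][150:270,270:430,::-1]),None,fx=5,fy=5,interpolation=cv2.INTER_CUBIC))
cv2.imwrite("pics/sz.png",cv2.resize(np.ascontiguousarray(s["color"][210:310,290:440,::-1]),None,fx=5,fy=5,interpolation=cv2.INTER_CUBIC))
E
```

```text
blue [(np.int32(145), (np.float64(301.4), np.float64(153.7)), array([0.6931, 0.1804])), (np.int32(111), (np.float64(341.3), np.float64(166.8)), array([0.6514, 0.0676]))]
green [(np.int32(99), (np.float64(393.0), np.float64(176.7)), array([ 0.6182, -0.0782]))]
yellow [(np.int32(93), (np.float64(320.4), np.float64(205.6)), array([0.5419, 0.1307])), (np.int32(127), (np.float64(384.5), np.float64(228.4)), array([ 0.4712, -0.0481]))]
red [(np.int32(118), (np.float64(294.0), np.float64(218.6)), array([0.5073, 0.2067])), (np.int32(138), (np.float64(331.8), np.float64(218.2)), array([0.5049, 0.0997]))]
blue [(np.int32(66), (np.float64(395.1), np.float64(230.1)), array([0.6777, 0.1484])), (np.int32(72), (np.float64(399.3), np.float64(247.6)), array([0.6526, 0.0722])), (np.int32(269), (np.float64(425.9), np.float64(265.1)), array([ 0.6868, -0.0161])), (np.int32(20), (np.float64(432.8), np.float64(289.5)), array([ 0.6571, -0.1023]))]
green [(np.int32(82), (np.float64(414.3), np.float64(285.2)), array([ 0.6203, -0.0737]))]
yellow [(np.int32(103), (np.float64(356.5), np.float64(290.9)), array([ 0.4735, -0.0445]))]
red [(np.int32(53), (np.float64(335.4), np.float64(229.8)), array([0.5116, 0.206 ])), (np.int32(88), (np.float64(347.2), np.float64(251.6)), array([0.5078, 0.1031]))]
```

View pics/tz.png

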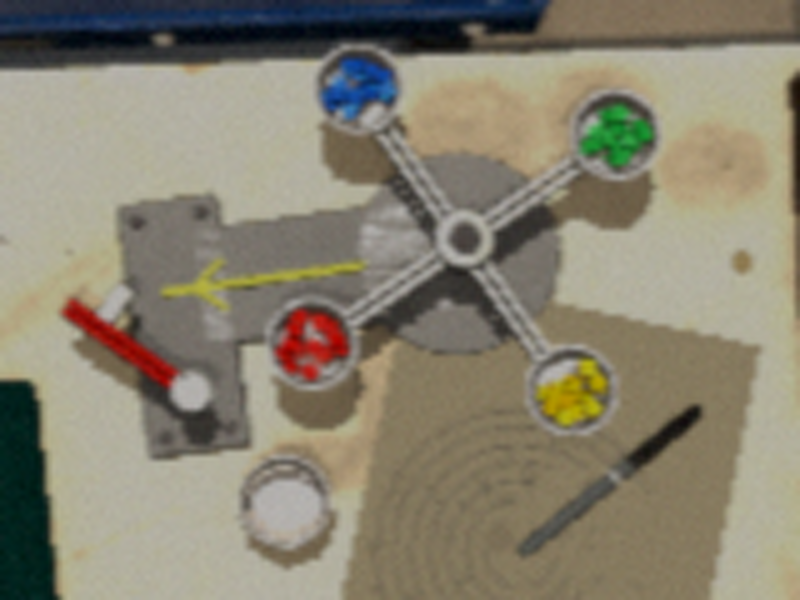

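View pics/sz.png

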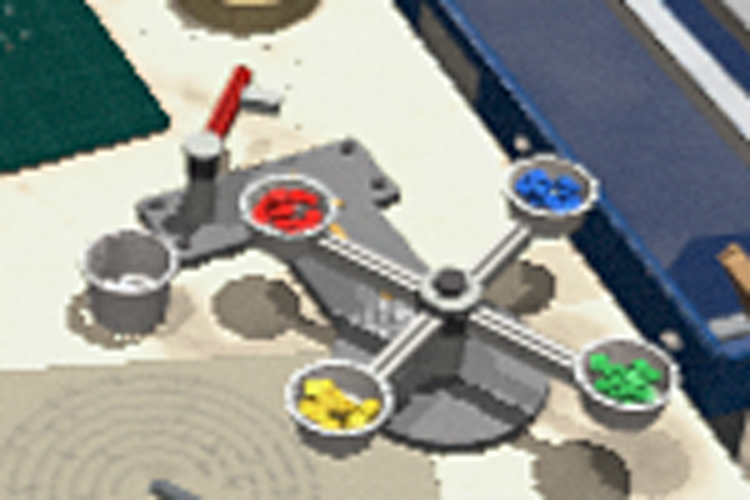

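```bash
python3 - <<'E'
from h import *
t=pickle.load(open("top0.pkl","rb"));s=pickle.load(open("side0.pkl","rb"))
T=lambda x,y,z:cast(t,(270+(x+.5)/5-.5,150+(y+.5)/5-.5),z)[:2]
S=lambda x,y,z:cast(s,(290+(x+.5)/5-.5,210+(y+.5)/5-.5),z)[:2]
a,b=T(362,267,.01),T(162,292,.01);print("line",a,b,np.arctan2(*(b-a)[::-1]))
A=T(465,238,.072);A2=S(450,283,.072);print("cap",A,A2)
for n,p,q in(("blue",(358,88),(551,187)),("green",(616,133),(626,372)),("yellow",(573,389),(339,397)),("red",(313,342),(289,208))):
    P=T(*p,.067);Q=S(*q,.067);M=(P+Q)/2;print(n,P,Q,M)
P,Q=T(190,390,.065),S(205,143,.065);print("pivot",P,Q)
print("leverend",T(72,310,.058),S(243,70,.058))
# corners of crossbar
for c in((120,208),(213,197),(154,457),(248,443)):print(T(*c,.01))
E
```

```text
line [0.55460981 0.0672565 ] [0.54357944 0.184797  ] 1.6643653987506446
cap [0.56060343 0.01104675] [0.56165427 0.01027906]
blue [0.64932418 0.06820977] [0.65181817 0.06904166] [0.65057118 0.06862572]
green [ 0.61868207 -0.07709478] [ 0.6204704  -0.07440087] [ 0.61957623 -0.07574782]
yellow [ 0.47368622 -0.04681968] [ 0.47592191 -0.04356036] [ 0.47480407 -0.04519002]
red [0.50489524 0.09852177] [0.50648292 0.09934171] [0.50568908 0.09893174]
pivot [0.48006625 0.16873988] [0.48329706 0.17010665]
leverend [0.52852735 0.23466848] [0.53232207 0.23678369]
[0.59406499 0.20807397]
[0.59883578 0.1532715 ]
[0.44686631 0.19216978]
[0.45334302 0.13716331]
```

```bash
python3 - <<'E'
from plant import readout
from scipy.spatial.transform import Rotation as R
s=readout.state();print(R.from_rotvec(s["tool_rot"]).as_matrix().round(3))
from h import *
t=pickle.load(open("top0.pkl","rb"))
z=t["z_map"];v,u=np.mgrid[:480,:640]
d=np.stack([u,v,np.ones_like(u)],-1)@np.linalg.inv(t["K"]).T*z[...,None]
W=(d-t["t"])@t["R"]
print("cutter max",[ (r,W[r,230:380,2].max().round(3)) for r in (75,80,90,100,120,150)], W[100,300].round(3))
print("tape",W[193,232].round(3),"tub",W[252,327].round(3), "pen",W[243,392].round(3))
E
```

```text
[[-0.948  0.317 -0.   ]
 [ 0.317  0.948 -0.001]
 [-0.    -0.001 -1.   ]]
cutter max [(75, np.float64(0.143)), (80, np.float64(0.117)), (90, np.float64(0.063)), (100, np.float64(0.028)), (120, np.float64(0.029)), (150, np.float64(1.657))] [ 0.871  0.182 -0.001]
tape [0.596 0.39  0.003] tub [0.413 0.116 0.002] pen [ 0.433 -0.075  0.002]
```

Request:
apply_moves(targets="0 0 0 0 0 0 0;0 0 -0.5 0 0 0 0")

```text
time: 0.3
position: [0.2131, 0.616, 0.2375]
tool_rot: [-0.502, -3.101, 0.003]
contact_force: [-0.4, 0.6, -0.2]
opening: 0.0592
```

Request:
apply_moves(targets="0 0.4 -0.85 0 0 0 -0.8;0 0.4 -0.85 0 0 0 -0.8;0 0.4 -0.85 0 0 0 -0.8;0 0.4 -0.85 0 0 0 -0.8;0 0.4 -0.85 0 0 0 -0.8;0 0.4 -0.85 0 0 0 -0.8;0 0.4 -0.85 0 0 0 -0.8;0 0.4 -0.85 0 0 0 -0.8")

```text
time: 1.1
position: [0.3722, 0.2647, 0.2354]
tool_rot: [-1.515, -2.747, 0.003]
contact_force: [1.5, 0.1, 0.1]
opening: 0.0003
```

Request:
apply_moves(targets="0 0.45 -0.86 0 0 0 0;0 0.45 -0.86 0 0 0 0;0 0.45 -0.86 0 0 0 0;0 0.45 -0.86 0 0 0 0;0 0.45 -0.86 0 0 0 0;0 0.45 -0.8 0 0 0 0;0 0 0 0 0 0 0")

```text
time: 1.8
position: [0.5105, -0.0057, 0.2372]
tool_rot: [-1.529, -2.743, -0.003]
contact_force: [-0.1, 0.1, 0.1]
opening: 0.0
```

Correct xy, then descend part-way and look.

Request:
apply_moves(targets="0 -0.1 0.32 0 0 0 0;0 0 0 -0.8 0 0 0;0 0 0 -0.8 0 0 0;0 0 0 -0.8 0 0 0;0 0 0 0 0 0 0")

```text
time: 2.3
position: [0.5061, 0.0095, 0.1146]
tool_rot: [1.535, 2.74, 0.007]
contact_force: [-0.2, 0.3, 1.3]
opening: -0.0004
```

```bash
cat > look.py <<'E'
import sys
from h import *
from plant import optics,readout
n=sys.argv[1]
t=optics.grab_frame("top");s=optics.grab_frame("side")
T=cv2.resize(np.ascontiguousarray(t["color"][150:270,275:425,::-1]),None,fx=4,fy=4,interpolation=cv2.INTER_CUBIC)
S=cv2.resize(np.ascontiguousarray(s["color"][190:310,300:440,::-1]),None,fx=4,fy=4,interpolation=cv2.INTER_CUBIC)
cv2.imwrite(f"pics/T{n}.png",T);cv2.imwrite(f"pics/S{n}.png",S)
ax=np.array([.562,.0112])
for f,b,nm in((t,(275,160,420,275),"top"),(s,(300,220,415,305),"side")):
    for k,v in cents(f,b,.062).items():
        for a,c,p in v:
            d=p-ax
            print(nm,k,a,c,p,"r %.3f ang %.3f"%(np.hypot(*d),np.arctan2(d[1],d[0])))
q=readout.state();print(q["time"],q["position"].round(4),q["contact_force"].round(1))
E
python3 look.py 1
```

```text
top blue 112 (np.float64(341.3), np.float64(166.8)) [0.6515 0.0677] r 0.106 ang 0.563
top green 19 (np.float64(392.3), np.float64(172.6)) [ 0.6299 -0.0768] r 0.111 ang -0.914
top yellow 94 (np.float64(320.6), np.float64(205.6)) [0.542 0.13 ] r 0.120 ang 1.738
top red 121 (np.float64(293.8), np.float64(218.4)) [0.5077 0.2071] r 0.203 ang 1.841
top red 137 (np.float64(331.8), np.float64(218.2)) [0.5051 0.0996] r 0.105 ang 2.143
side blue 63 (np.float64(394.7), np.float64(229.7)) [0.6776 0.1504] r 0.181 ang 0.878
side blue 73 (np.float64(399.3), np.float64(247.7)) [0.6525 0.072 ] r 0.109 ang 0.592
side blue 31 (np.float64(411.7), np.float64(251.8)) [0.677  0.0448] r 0.120 ang 0.284
side green 41 (np.float64(411.4), np.float64(284.8)) [ 0.614  -0.0699] r 0.096 ang -1.001
side yellow 100 (np.float64(356.6), np.float64(290.9)) [ 0.4736 -0.0447] r 0.105 ang -2.578
side red 54 (np.float64(335.4), np.float64(229.9)) [0.5116 0.2057] r 0.201 ang 1.824
side red 86 (np.float64(347.1), np.float64(251.7)) [0.5073 0.103 ] r 0.107 ang 2.108
2.4 [0.5088 0.0094 0.1188] [ 1.  -0.2  0.1]
```

View pics/S1.png

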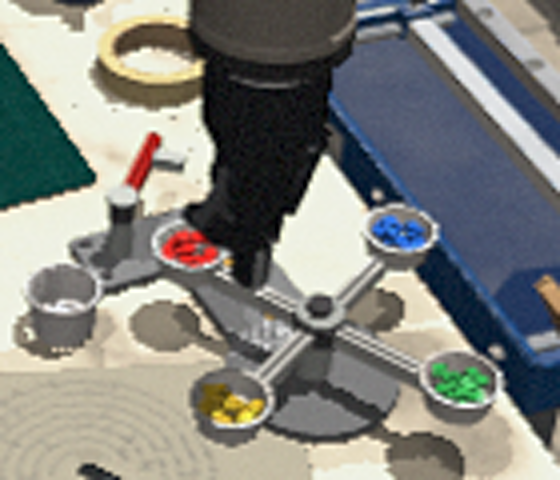

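View pics/T1.png

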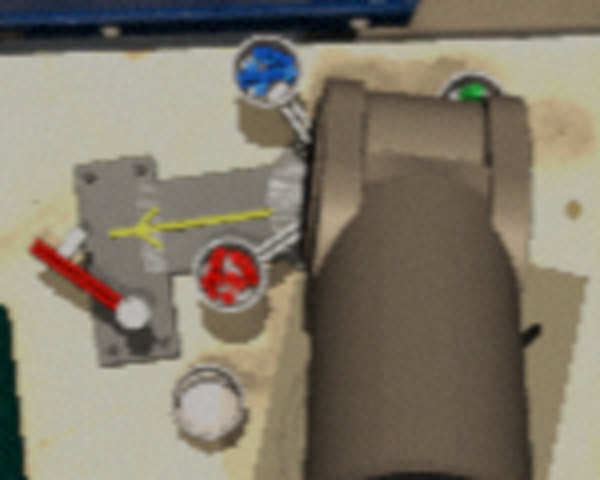

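```bash
python3 -c "
from plant import readout
s=readout.state();print(s['qpos'].round(3))"
```

```text
[-0.613  0.347  0.566  2.116 -0.28   0.741  0.681]
```

Request:
apply_moves(targets="0 0 0 0 0 0 -1;0 0 0 0 0 0 -1;0 0 0 0 0 0 -1;0 0 0 0 0 0 -1;0 0 0 0 0 0 -1;0 0 0 0 0 0 -1;0 0 0 0 0 0 -1;0 0 0 0 0 0 -1")

```text
time: 3.2
position: [0.518, 0.0119, 0.1387]
tool_rot: [2.533, 1.829, 0.043]
contact_force: [0.6, -0.3, 0.9]
opening: 0.0
```

Request:
apply_moves(targets="0 0 0 0 0 0 -1;0 0 0 0 0 0 -1;0 0 0 0 0 0 -1;0 0 0 0 0 0 -1;0 0 0 0 0 0 -1;0 0 0 0 0 0 -1;0 0 0 0 0 0 -1;0 0 0 0 0 0 0")

```text
time: 4.0
position: [0.5261, 0.0171, 0.1581]
tool_rot: [3.03, 0.753, 0.071]
contact_force: [-0.2, -0.1, 0.3]
opening: 0.0002
```

```bash
python3 -c "
from plant import readout
from scipy.spatial.transform import Rotation as R
s=readout.state();print(s['qpos'].round(3));print(s['position'],R.from_rotvec(s['tool_rot']).as_matrix().round(3))"
```

```text
[-0.996  0.43   1.051  2.091 -0.498  0.839 -0.741]
[0.52611212 0.01706608 0.15805267] [[ 0.883  0.467  0.049]
 [ 0.468 -0.884 -0.007]
 [ 0.04   0.029 -0.999]]
```

Request:
apply_moves(targets="0 -0.44 -0.08 0 0.07 0.47 0;0 0 0 -0.6 0 0 0;0 0 0 0 0 0 0")

```text
time: 4.3
position: [0.5059, 0.015, 0.1324]
tool_rot: [-3.039, -0.774, -0.007]
contact_force: [0.2, -0.2, 0.6]
opening: 0.0
```

```bash
python3 -c "
from plant import readout
from scipy.spatial.transform import Rotation as R
s=readout.state();print(s['qpos'].round(3));print(s['position'],R.from_rotvec(s['tool_rot']).as_matrix().round(3))"
```

```text
[-0.944  0.453  1.     2.122 -0.531  0.833 -0.69 ]
[0.50586987 0.01503051 0.13242618] [[ 0.878  0.478  0.003]
 [ 0.478 -0.878  0.007]
 [ 0.006 -0.004 -1.   ]]
```

Request:
apply_moves(targets="0 -0.04 -0.04 -0.7 0 0 0;0 0 0 -0.6 0 0 0;0 0 0 -0.2 0 0 0;0 0 0 0 0 0 0")

```text
time: 4.7
position: [0.5083, 0.0142, 0.0625]
tool_rot: [-3.032, -0.787, -0.021]
contact_force: [-1.3, -0.3, -0.8]
opening: -0.0001
```

```bash
python3 look.py 2|grep -v red
```

```text
top blue 107 (np.float64(341.3), np.float64(167.0)) [0.6509 0.0677] r 0.105 ang 0.566
top green 101 (np.float64(392.9), np.float64(176.7)) [ 0.6182 -0.0779] r 0.105 ang -1.008
top yellow 94 (np.float64(321.2), np.float64(205.5)) [0.5422 0.1284] r 0.119 ang 1.738
side blue 69 (np.float64(394.9), np.float64(230.0)) [0.6776 0.1491] r 0.180 ang 0.873
side blue 72 (np.float64(399.3), np.float64(247.6)) [0.6526 0.0722] r 0.109 ang 0.593
side blue 30 (np.float64(411.8), np.float64(252.0)) [0.6768 0.0442] r 0.119 ang 0.280
side green 42 (np.float64(411.4), np.float64(284.8)) [ 0.614  -0.0698] r 0.096 ang -1.000
side yellow 103 (np.float64(356.6), np.float64(290.9)) [ 0.4737 -0.0445] r 0.104 ang -2.579
4.8 [0.5088 0.0143 0.0633] [-0.1  0.2  0.2]
```

View pics/S2.png

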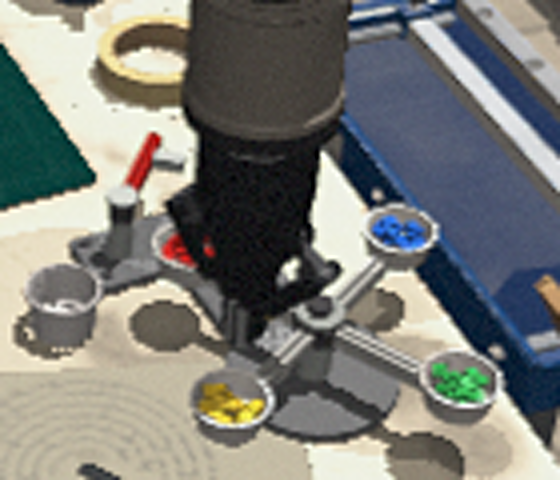

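Request:
apply_moves(targets="0 -0.06 -0.03 -0.25 0 0 0;0 0 0 -0.1 0 0 0;0 0 0 0 0 0 0")

```text
time: 5.1
position: [0.5072, 0.0134, 0.0472]
tool_rot: [-3.031, -0.789, -0.03]
contact_force: [0.4, -0.2, 0.4]
opening: 0.0002
```

```bash
cat > st.py <<'E'
from plant import readout
import numpy as np
from scipy.spatial.transform import Rotation as R
s=readout.state();M=R.from_rotvec(s['tool_rot']).as_matrix()
print(s['time'],s['position'].round(4),s['contact_force'].round(1),"yline deg",np.degrees(np.arctan2(M[1,1],M[0,1])).round(1),"zaxis",M[:,2].round(3))
d=s['position'][:2]-[.562,.0112];print("r %.4f ang %.3f"%(np.hypot(*d),np.arctan2(d[1],d[0])),s['qpos'].round(2))
E
python3 st.py
```

```text
5.1 [0.5072 0.0134 0.0472] [ 0.4 -0.2  0.4] yline deg -60.8 zaxis [ 0.016  0.014 -1.   ]
r 0.0548 ang 3.101 [-0.78  0.57  0.81  2.17 -0.71  0.66 -0.53]
```

Request:
apply_moves(targets="0 0 -0.1 -0.01 0 0 0.8;0 0.01 -0.1 -0.01 0 0 0.8;0 0.02 -0.1 -0.01 0 0 0.8;0 0.03 -0.1 -0.01 0 0 0.8;0 0.035 -0.095 -0.01 0 0 0.8;0 0.04 -0.09 -0.01 0 0 0.8")

```text
time: 5.7
position: [0.5138, -0.0148, 0.0449]
tool_rot: [-2.718, -1.543, -0.023]
contact_force: [-0.9, 2.0, 1.1]
opening: -0.0003
```

```bash
python3 st.py;python3 look.py 3|grep blue
```

```text
5.7 [ 0.5138 -0.0148  0.0449] [-0.9  2.   1.1] yline deg -30.8 zaxis [ 0.005  0.021 -1.   ]
r 0.0548 ang -2.648 [-0.61  0.53  0.66  2.15 -0.59  0.64 -0.07]
top blue 111 (np.float64(333.0), np.float64(174.7)) [0.6295 0.092 ] r 0.105 ang 0.875
side blue 96 (np.float64(405.1), np.float64(243.3)) [0.677 0.084] r 0.136 ang 0.564
side blue 44 (np.float64(390.0), np.float64(244.2)) [0.6345 0.0942] r 0.110 ang 0.853
```

View pics/S3.png

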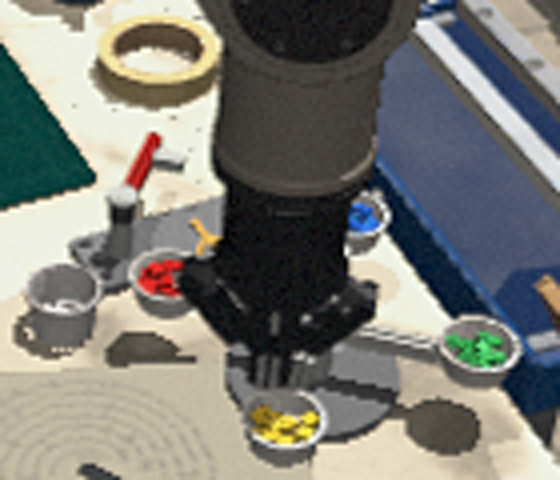

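Request:
apply_moves(targets="0 0.045 -0.08 -0.005 0 0 0.6;0 0.05 -0.075 -0.005 0 0 0.6;0 0.06 -0.07 -0.005 0 0 0.6;0 0.065 -0.065 -0.005 0 0 0.6;0 0.07 -0.06 -0.005 0 0 0.6;0 0.075 -0.055 -0.005 0 0 0.6;0 0.075 -0.045 -0.005 0 0 0.6;0 0 0 0 0 0 0")

```text
time: 6.6
position: [0.5345, -0.0358, 0.0432]
tool_rot: [-2.32, -2.085, -0.013]
contact_force: [0.3, 0.1, 0.7]
opening: 0.0
```

```bash
python3 st.py;python3 look.py 4|grep blue
```

```text
6.6 [ 0.5345 -0.0358  0.0432] [0.3 0.1 0.7] yline deg -6.1 zaxis [-0.008  0.022 -1.   ]
r 0.0545 ang -2.101 [-0.47  0.53  0.54  2.08 -0.48  0.66  0.3 ]
top blue 109 (np.float64(325.3), np.float64(192.3)) [0.5795 0.1156] r 0.106 ang 1.405
side blue 29 (np.float64(365.3), np.float64(242.9)) [0.5707 0.1222] r 0.111 ang 1.493
side blue 54 (np.float64(408.7), np.float64(248.0)) [0.6768 0.0621] r 0.126 ang 0.417
```

View pics/S4.png

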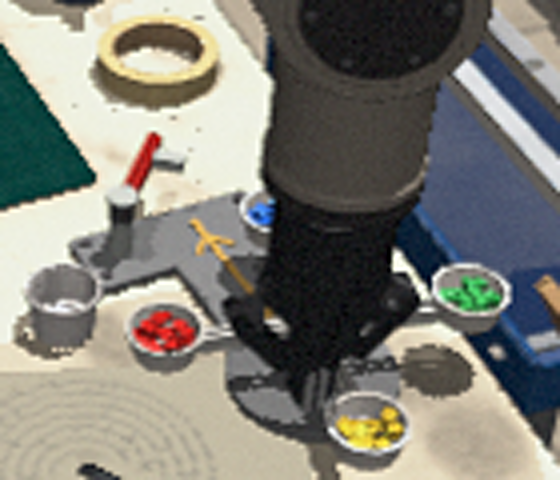

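View pics/T4.png

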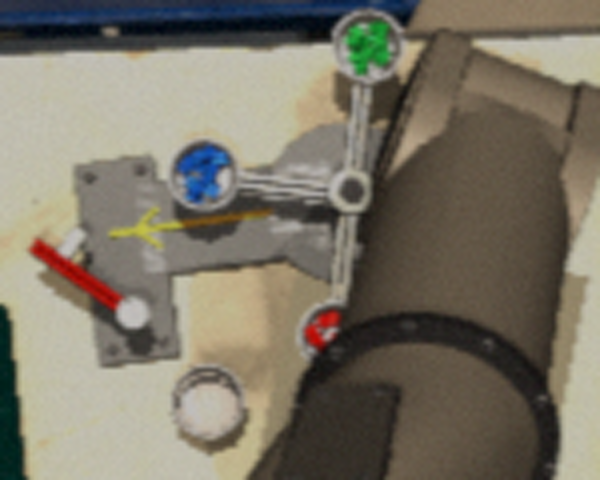

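Request:
apply_moves(targets="0 0.053 -0.029 -0.005 0 0 0.4;0 0.054 -0.026 0 0 0 0.4;0 0.055 -0.023 0 0 0 0.4;0 0.056 -0.02 0 0 0 0.4;0 0 0 0 0 0 0;0 0 0 0 0 0 0")

```text
time: 7.3
position: [0.5425, -0.0391, 0.0425]
tool_rot: [-2.15, -2.256, -0.006]
contact_force: [1.0, 0.5, 0.6]
opening: 0.0002
```

```bash
python3 st.py;python3 look.py 5|grep -v yellow
```

```text
7.3 [ 0.5425 -0.0391  0.0425] [1.  0.5 0.6] yline deg 2.8 zaxis [-0.016  0.02  -1.   ]
r 0.0540 ang -1.940 [-0.43  0.54  0.5   2.06 -0.44  0.67  0.42]
top blue 109 (np.float64(324.9), np.float64(198.3)) [0.5623 0.1172] r 0.106 ang 1.568
top green 63 (np.float64(360.9), np.float64(162.8)) [0.6612 0.0116] r 0.099 ang 0.004
top red 121 (np.float64(293.8), np.float64(218.4)) [0.5077 0.2071] r 0.203 ang 1.841
top red 16 (np.float64(359.2), np.float64(230.9)) [0.4665 0.0235] r 0.096 ang 3.014
side blue 77 (np.float64(363.8), np.float64(243.9)) [0.5648 0.1195] r 0.108 ang 1.545
side blue 31 (np.float64(408.5), np.float64(247.6)) [0.6772 0.0641] r 0.127 ang 0.430
side green 28 (np.float64(412.2), np.float64(259.3)) [0.6632 0.0166] r 0.101 ang 0.053
side red 53 (np.float64(335.4), np.float64(229.8)) [0.5116 0.206 ] r 0.201 ang 1.824
side red 110 (np.float64(342.6), np.float64(277.0)) [0.4588 0.0131] r 0.103 ang 3.123
7.4 [ 0.5426 -0.0391  0.0425] [ 0.   0.7 -0.6]
```

View pics/T5.png

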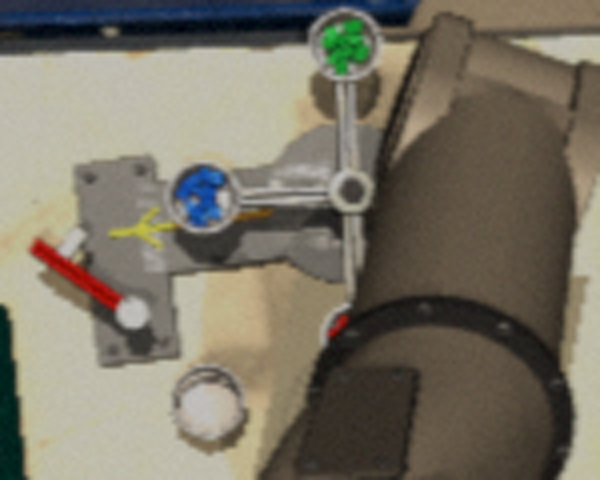

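Request:
apply_moves(targets="0 0.047 -0.017 0 0 0 0.2;0 0.047 -0.015 0 0 0 0.2;0 0.047 -0.014 0 0 0 0.2;0 0 0 0 0 0 0;0 0 0 0 0 0 0")

```text
time: 7.9
position: [0.5496, -0.0411, 0.0423]
tool_rot: [-2.071, -2.327, -0.004]
contact_force: [-2.0, 0.9, -0.2]
opening: 0.0002
```

```bash
python3 st.py;python3 look.py 6|grep -v yellow
```

```text
7.9 [ 0.5496 -0.0411  0.0423] [-2.   0.9 -0.2] yline deg 6.7 zaxis [-0.018  0.019 -1.   ]
r 0.0537 ang -1.804 [-0.41  0.55  0.48  2.04 -0.43  0.67  0.48]
top blue 110 (np.float64(325.1), np.float64(202.6)) [0.5501 0.117 ] r 0.106 ang 1.683
top green 65 (np.float64(356.6), np.float64(163.0)) [0.661  0.0238] r 0.100 ang 0.127
top red 119 (np.float64(293.9), np.float64(218.4)) [0.5076 0.2069] r 0.203 ang 1.842
side blue 76 (np.float64(359.9), np.float64(245.1)) [0.5523 0.118 ] r 0.107 ang 1.661
side green 46 (np.float64(411.5), np.float64(256.4)) [0.6669 0.0278] r 0.106 ang 0.157
side red 53 (np.float64(335.4), np.float64(229.8)) [0.5116 0.206 ] r 0.201 ang 1.824
side red 114 (np.float64(344.6), np.float64(280.0)) [0.4595 0.0013] r 0.103 ang -3.045
8.0 [ 0.5495 -0.0411  0.0423] [-0.5 -0.2 -0.3]
```

View pics/T6.png

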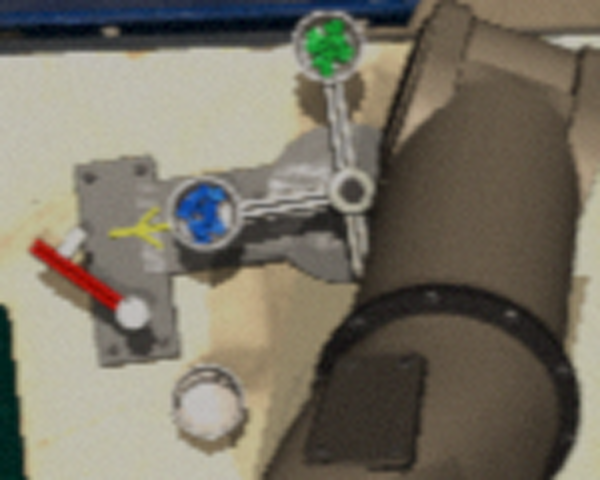

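Request:
apply_moves(targets="0 -0.2 0 0 0 0 0;0 0 0 0.6 0 0 0;0 0 0 1 0 0 0;0 0 0 1 0 0 0;0 -0.5 0.5 0 0 0 0;0 -0.4 0.9 0 0 0 0;0 0 0.9 0 0 0 0;0 0 0 0 0 0 0")

```text
time: 8.8
position: [0.4868, 0.0748, 0.1763]
tool_rot: [-2.078, -2.318, -0.006]
contact_force: [0.2, -0.5, -0.6]
opening: 0.0003
```

```bash
python3 st.py;python3 look.py 7; python3 - <<'E'
from h import *
E
```

```text
8.8 [0.4868 0.0748 0.1763] [ 0.2 -0.5 -0.6] yline deg 6.3 zaxis [-0.018  0.022 -1.   ]
r 0.0985 ang 2.439 [-0.78  0.24  0.59  2.09 -0.2   0.88  0.04]
top blue 29 (np.float64(321.7), np.float64(202.5)) [0.5506 0.1267] r 0.116 ang 1.669
top green 64 (np.float64(356.7), np.float64(163.0)) [0.6611 0.0234] r 0.100 ang 0.122
top yellow 131 (np.float64(400.0), np.float64(191.5)) [ 0.5751 -0.0963] r 0.108 ang -1.450
top yellow 43 (np.float64(310.2), np.float64(206.8)) [0.5393 0.1597] r 0.150 ang 1.722
top red 121 (np.float64(293.8), np.float64(218.4)) [0.5077 0.2071] r 0.203 ang 1.841
side blue 96 (np.float64(398.4), np.float64(234.5)) [0.6775 0.1267] r 0.163 ang 0.785
side blue 75 (np.float64(359.9), np.float64(245.0)) [0.5522 0.1182] r 0.107 ang 1.662
side green 47 (np.float64(411.3), np.float64(256.4)) [0.6665 0.028 ] r 0.106 ang 0.159
side yellow 106 (np.float64(403.2), np.float64(294.2)) [ 0.5789 -0.0927] r 0.105 ang -1.410
side red 53 (np.float64(335.4), np.float64(229.8)) [0.5116 0.206 ] r 0.201 ang 1.824
side red 109 (np.float64(344.6), np.float64(279.8)) [0.4599 0.0018] r 0.103 ang -3.050
8.9 [0.487  0.0702 0.1761] [-0.2 -0.8 -0.1]
```

View pics/T7.png

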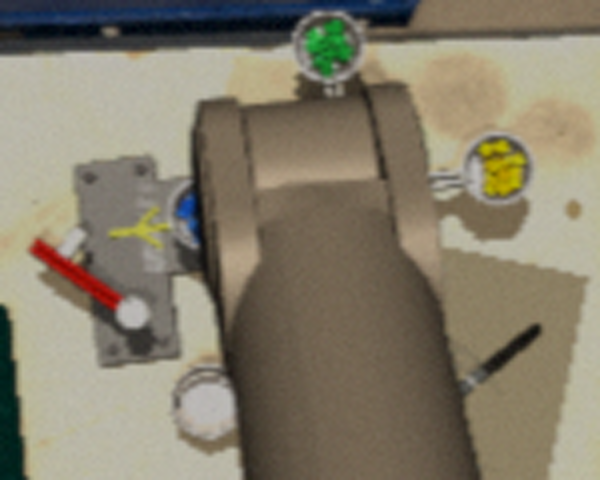

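View pics/S7.png

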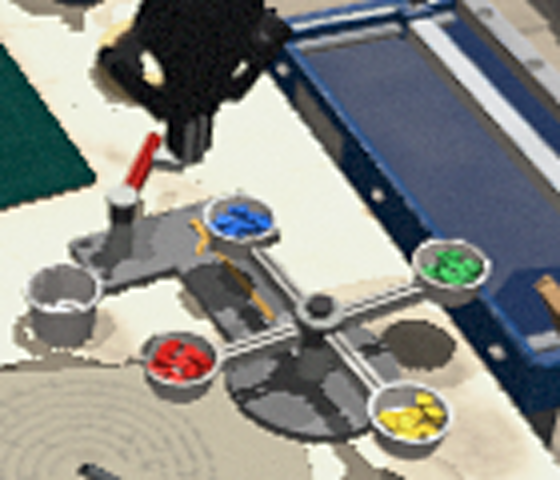

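Request:
apply_moves(targets="0 0 0.9 0 0 0 0.9;0 0 0.9 0 0 0 0.9;0 0.1 0.9 0 0 0 0.9;0 0.1 0.9 0 0 0 0.9;0 0 0 0 0.2 0.2 0.7;0 0 0 0 0 0 0")

```text
time: 9.5
position: [0.4975, 0.2481, 0.1753]
tool_rot: [-1.494, -2.7, -0.004]
contact_force: [-0.2, -0.3, 0.1]
opening: 0.0001
```

```bash
python3 st.py
```

```text
9.5 [0.4975 0.2481 0.1753] [-0.2 -0.3  0.1] yline deg 32.1 zaxis [-0.047  0.029 -0.998]
r 0.2455 ang 1.837 [-0.89  0.34  0.42  1.94 -0.23  0.94  0.21]
```

Request:
apply_moves(targets="0 -0.04 0 0 -0.28 -0.45 0;0 0 0 -0.8 0 0 0;0 0 0 -0.8 0 0 0;0 0 0 -0.4 0 0 0;0 0 0 0 0 0 0")

```text
time: 10.0
position: [0.4979, 0.2394, 0.0732]
tool_rot: [1.549, 2.724, 0.001]
contact_force: [-0.1, 0.1, 0.7]
opening: 0.0002
```

```bash
python3 st.py;python3 look.py 8|grep -E "red|blue"
```

```text
10.0 [0.4979 0.2394 0.0732] [-0.1  0.1  0.7] yline deg 30.8 zaxis [ 0.007 -0.003 -1.   ]
r 0.2371 ang 1.845 [-0.88  0.46  0.38  2.04 -0.26  0.68  0.21]
top blue 110 (np.float64(325.1), np.float64(202.6)) [0.5501 0.117 ] r 0.106 ang 1.683
top red 137 (np.float64(367.9), np.float64(233.8)) [ 0.4576 -0.0007] r 0.105 ang -3.028
side blue 98 (np.float64(398.4), np.float64(234.5)) [0.6775 0.1266] r 0.163 ang 0.785
side blue 76 (np.float64(359.9), np.float64(245.0)) [0.5523 0.1185] r 0.108 ang 1.661
side red 57 (np.float64(335.4), np.float64(230.2)) [0.511  0.2044] r 0.200 ang 1.829
side red 108 (np.float64(344.6), np.float64(279.8)) [0.4598 0.002 ] r 0.103 ang -3.052
```

View pics/S8.png

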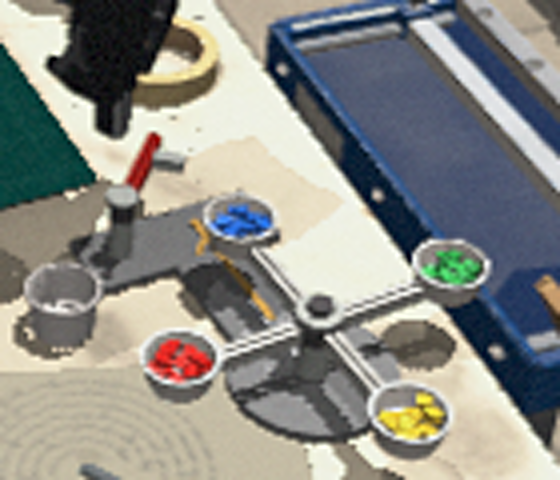

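Request:
apply_moves(targets="0 -0.1 0.06 0 0 0 0;0 0 0 -0.4 0 0 0;0 0 0 -0.15 0 0 0;0 0 0 0 0 0 0")

```text
time: 10.5
position: [0.4962, 0.2444, 0.0527]
tool_rot: [1.551, 2.718, 0.016]
contact_force: [0.9, -0.3, 0.6]
opening: -0.0005
```

```bash
python3 st.py;python3 look.py 9|grep -E "red|blue"
```

```text
10.5 [0.4962 0.2444 0.0527] [ 0.9 -0.3  0.6] yline deg 30.6 zaxis [ 0.016  0.003 -1.   ]
r 0.2423 ang 1.846 [-0.87  0.49  0.37  2.05 -0.28  0.63  0.22]
top blue 112 (np.float64(325.2), np.float64(202.7)) [0.5498 0.1169] r 0.106 ang 1.686
top red 19 (np.float64(302.6), np.float64(224.1)) [0.4909 0.1827] r 0.186 ang 1.964
top red 136 (np.float64(367.9), np.float64(233.8)) [ 0.4575 -0.0007] r 0.105 ang -3.028
side blue 91 (np.float64(398.5), np.float64(234.5)) [0.6777 0.1262] r 0.163 ang 0.782
side blue 77 (np.float64(359.9), np.float64(245.0)) [0.5523 0.1183] r 0.108 ang 1.661
side red 56 (np.float64(335.4), np.float64(230.1)) [0.5113 0.2049] r 0.200 ang 1.827
side red 108 (np.float64(344.6), np.float64(279.8)) [0.4598 0.002 ] r 0.103 ang -3.052
```

Request:
apply_moves(targets="0 0 0 -0.15 0 0 0;0 0.117 -0.028 -0.01 0 0 -0.3;0 0.114 -0.038 -0.01 0 0 -0.3;0 0.11 -0.047 -0.01 0 0 -0.3;0 0.106 -0.055 -0.01 0 0 -0.3;0 0.102 -0.063 -0.01 0 0 -0.3;0 0.097 -0.071 -0.01 0 0 -0.3")

```text
time: 11.3
position: [0.5321, 0.2289, 0.0437]
tool_rot: [1.819, 2.544, 0.018]
contact_force: [-1.5, 0.7, 0.1]
opening: -0.0001
```

```bash
cat >> st.py <<'E'
d=s['position'][:2]-[.481,.169];print("pivot r %.4f ang %.3f"%(np.hypot(*d),np.arctan2(d[1],d[0])))
E
python3 st.py;python3 look.py 10|grep -E "red|blue"
```

```text
11.3 [0.5321 0.2289 0.0437] [-1.5  0.7  0.1] yline deg 18.9 zaxis [ 0.018  0.001 -1.   ]
r 0.2198 ang 1.707 [-0.84  0.55  0.41  2.   -0.34  0.64  0.12]
pivot r 0.0787 ang 0.865
top blue 111 (np.float64(325.2), np.float64(202.6)) [0.55   0.1169] r 0.106 ang 1.684
top red 136 (np.float64(367.9), np.float64(233.8)) [ 0.4575 -0.0007] r 0.105 ang -3.028
side blue 101 (np.float64(398.4), np.float64(234.6)) [0.6774 0.126 ] r 0.163 ang 0.783
side blue 75 (np.float64(360.0), np.float64(245.0)) [0.5525 0.1184] r 0.108 ang 1.659
side red 78 (np.float64(340.4), np.float64(232.6)) [0.5207 0.1889] r 0.182 ang 1.799
side red 108 (np.float64(344.6), np.float64(279.8)) [0.4598 0.002 ] r 0.103 ang -3.052
```

View pics/S10.png

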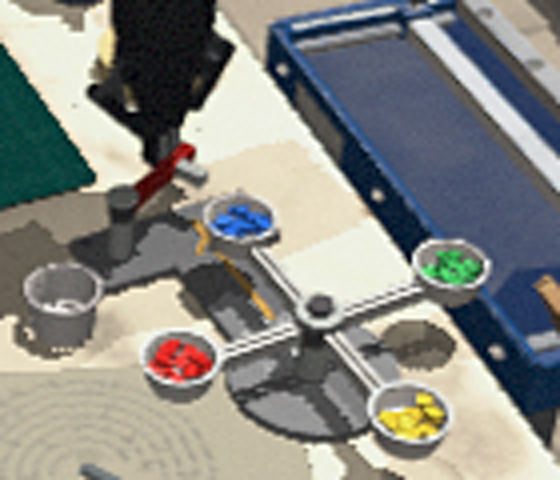

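Request:
apply_moves(targets="0 0.086 -0.083 0 0 0 -0.35;0 0.08 -0.089 0 0 0 -0.35;0 0.073 -0.094 0 0 0 -0.35;0 0.065 -0.1 0 0 0 -0.35;0 0.058 -0.104 0 0 0 -0.35")

```text
time: 11.9
position: [0.5512, 0.2038, 0.0437]
tool_rot: [2.059, 2.353, 0.016]
contact_force: [-1.4, 1.0, -0.0]
opening: 0.0002
```

```bash
python3 st.py;python3 look.py 11|grep -E "red|blue"
```

```text
11.9 [0.5512 0.2038 0.0437] [-1.4  1.  -0. ] yline deg 7.6 zaxis [ 0.018 -0.002 -1.   ]
r 0.1929 ang 1.627 [-0.83  0.57  0.46  1.98 -0.39  0.66  0.01]
pivot r 0.0784 ang 0.460
top blue 110 (np.float64(325.2), np.float64(202.6)) [0.55   0.1169] r 0.106 ang 1.684
top red 135 (np.float64(367.9), np.float64(233.8)) [ 0.4575 -0.0009] r 0.105 ang -3.026
side blue 99 (np.float64(398.5), np.float64(234.6)) [0.6776 0.1261] r 0.163 ang 0.782
side blue 73 (np.float64(360.0), np.float64(245.0)) [0.5527 0.1183] r 0.108 ang 1.657
side red 96 (np.float64(343.7), np.float64(236.5)) [0.5232 0.1688] r 0.162 ang 1.812
side red 107 (np.float64(344.6), np.float64(279.8)) [0.4598 0.0022] r 0.103 ang -3.054
```

View pics/S11.png

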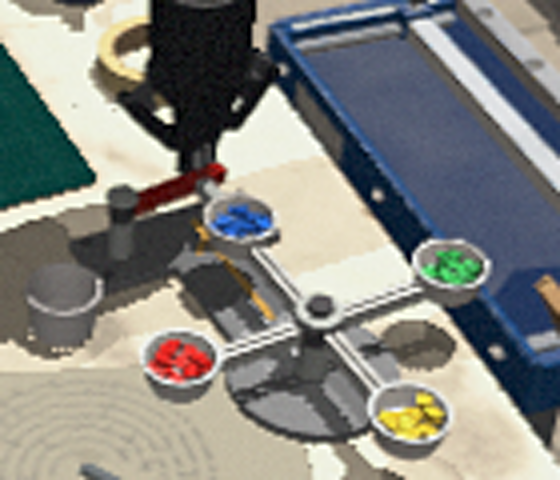

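Request:
apply_moves(targets="0 0.023 -0.055 0 0 0 -0.1;0 0.02 -0.056 0 0 0 -0.1;0 0.017 -0.056 0 0 0 0;0 0.014 -0.057 0 0 0 0")

```text
time: 12.4
position: [0.5543, 0.195, 0.0437]
tool_rot: [2.083, 2.335, 0.018]
contact_force: [-7.7, 24.6, 0.3]
opening: -0.0001
```

```bash
python3 st.py;python3 look.py 12|grep -E "red|blue"
```

```text
12.4 [0.5543 0.195  0.0437] [-7.7 24.6  0.3] yline deg 6.5 zaxis [ 0.017  0.001 -1.   ]
r 0.1840 ang 1.613 [-0.81  0.57  0.46  1.98 -0.39  0.66  0.02]
pivot r 0.0778 ang 0.341
top blue 113 (np.float64(325.2), np.float64(202.6)) [0.5499 0.1167] r 0.106 ang 1.685
top red 136 (np.float64(368.0), np.float64(233.7)) [ 0.4576 -0.0009] r 0.105 ang -3.026
side blue 97 (np.float64(398.4), np.float64(234.5)) [0.6777 0.1266] r 0.163 ang 0.784
side blue 73 (np.float64(360.0), np.float64(245.0)) [0.5527 0.1183] r 0.108 ang 1.657
side red 104 (np.float64(344.6), np.float64(237.2)) [0.5243 0.1648] r 0.158 ang 1.811
side red 108 (np.float64(344.6), np.float64(279.8)) [0.46  0.002] r 0.102 ang -3.052
```

Request:
apply_moves(targets="0 0 -0.01 0 0 0 0;0 0 -0.01 0 0 0 0;0 0.02 0.3 0 0 0 0;0 0 0 0.7 0 0 0;0 0 0 0.9 0 0 0;0 -0.2 0.9 0.5 0 0 0;0 -0.3 0.9 0 0 0 0;0 -0.3 0.9 0 0 0 0")

```text
time: 13.3
position: [0.5173, 0.3432, 0.1528]
tool_rot: [2.094, 2.323, 0.019]
contact_force: [1.1, -0.0, 0.2]
opening: 0.0001
```

Request:
apply_moves(targets="0 -0.3 0.9 0 0 0 0;0 -0.3 0.9 0 0 0 0;0 -0.3 0.6 0 0 0 0;0 0 0 0 0 0 0;0 0 0 0 0 0 0")

```text
time: 13.8
position: [0.4644, 0.4798, 0.1533]
tool_rot: [2.082, 2.335, 0.024]
contact_force: [0.7, -0.2, -0.2]
opening: -0.0003
```

```bash
python3 st.py;python3 look.py 13|grep -E "red|blue|green|yell"
```

```text
13.8 [0.4644 0.4798 0.1533] [ 0.7 -0.2 -0.2] yline deg 6.6 zaxis [ 0.02   0.002 -1.   ]
r 0.4786 ang 1.776 [-1.28  0.54  0.52  1.73 -0.3   0.94 -0.53]
pivot r 0.3112 ang 1.624
top blue 112 (np.float64(325.2), np.float64(202.7)) [0.5498 0.1169] r 0.106 ang 1.686
top green 65 (np.float64(356.6), np.float64(163.0)) [0.661  0.0238] r 0.100 ang 0.127
top yellow 129 (np.float64(400.0), np.float64(191.5)) [ 0.575  -0.0963] r 0.108 ang -1.450
top red 118 (np.float64(305.5), np.float64(211.1)) [0.5276 0.1733] r 0.166 ang 1.780
top red 137 (np.float64(367.9), np.float64(233.8)) [ 0.4576 -0.0008] r 0.105 ang -3.027
side blue 97 (np.float64(398.3), np.float64(234.5)) [0.6774 0.1267] r 0.163 ang 0.786
side blue 76 (np.float64(359.9), np.float64(245.0)) [0.5523 0.1185] r 0.108 ang 1.661
side green 47 (np.float64(411.3), np.float64(256.4)) [0.6665 0.028 ] r 0.106 ang 0.159
side yellow 108 (np.float64(403.3), np.float64(294.2)) [ 0.5791 -0.0929] r 0.105 ang -1.408
side red 100 (np.float64(344.8), np.float64(237.0)) [0.5254 0.1655] r 0.159 ang 1.804
side red 107 (np.float64(344.6), np.float64(279.8)) [0.4599 0.002 ] r 0.103 ang -3.052
```

View pics/T13.png

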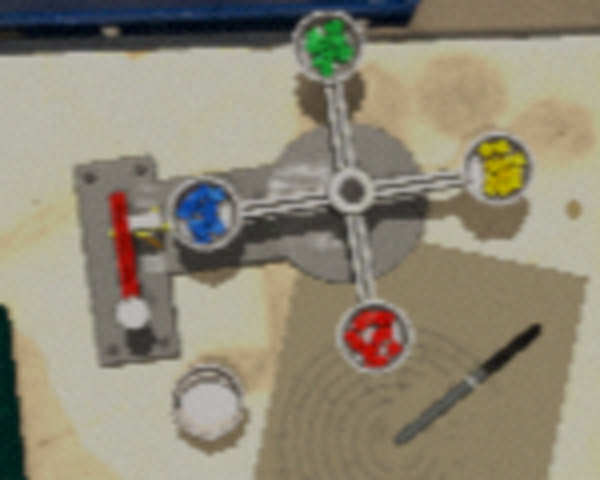

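View pics/S13.png

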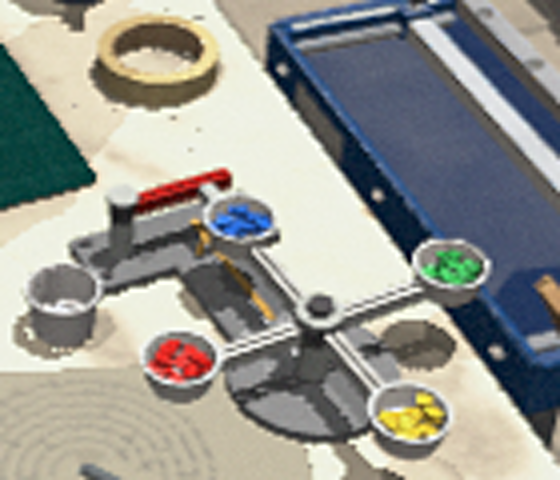

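```bash
python3 - <<'E'
from h import *
t=pickle.load(open("top0.pkl","rb"))
T=lambda x,y,z:cast(t,(275+(x+.5)/4-.5,150+(y+.5)/4-.5),z)[:2]
a,b=T(133,312,.065),T(118,197,.058);d=b-a;print("lever",a,b,np.arctan2(d[1],d[0])-.107)
print("blue rim",T(204,213,.067),"gate",[.5508,.1156])
d=np.array([.5265,.1694])-[.481,.1692]
print("from red centroid",np.arctan2(d[1],d[0])-.107)
E
```

```text
lever [0.4799711  0.16796606] [0.56319158 0.17643047] -0.005637908238223896
blue rim [0.54849712 0.11569811] gate [0.5508, 0.1156]
from red centroid -0.10260442391372004
```

Blue dish is about 2 mm from the gate; the lever is at about 0 rad and the hand is clear. Handing in.

```bash
python3 -c "
from plant import order
print(order.finish_job())"
```

```text
the job is handed in; nothing more can be done
None
```

I turned the wheel about 64° counter-clockwise by pushing one side of the yellow spoke with the closed fingers. Then I pushed the red lever in until it stopped, where the push force rose to about 25 N. I backed the hand off and handed the job in at about 14 s; no verdict is reported.

**Blue dish:** in the last pictures its rim centre was about 2 mm from the gate point. The wheel did not move while the lever was pushed in or after I let go.

**Lever:** its pivot-to-end line reads about -0.01 rad from the stop. A rougher check from the centre of its red patch gave -0.10 rad. I trust the first reading, because the lever lies along the crossbar and the force rise shows it is at its stop.

**Camera disagreement:** the top and side cameras put the blue dish's angle 0.025 rad (about 3 mm) apart, which is inside the 12 mm limit.

**Hand and bystanders:** the gripper was clear of everything at the end. The tub, pen and tape look unmoved in the last pictures. I did not recheck the jar, sanding block or mug, but I did not work near them.

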